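# Show the hidden red wear mark to the bench camera with the inspection mirror

### The job

The bench camera cannot see the wear mark on the back of the red-topped die block: pick up the inspection mirror by its handle, hold its head upright right over the yellow disc at the height of the camera's lens, and turn its glass so that the camera, looking straight at the mirror, sees that red mark in it. Finish while still holding the mirror steady in the gripper at that angle, touching nothing else with it. Leave the die blocks and the other things on the bench where they stand.

Things in the scene. Friction and masses are not known exactly. Their poses are not given: they have to be found in the camera images.
- mirror: loose inspection mirror, 90 g: round head 60 mm across, 6 thick, glass on one side. Origin: head centre. +x = the way the glass faces; square steel handle 14 x 14 mm along +y, 40 to 185 mm from the origin; z up. Starts in the cradle, glass upright, handle level, axis 60 mm above the table. Grip from above, fingers closing along mirror x on the handle's flat sides
- mirror_grip (a point): centre of the orange grip zone on the mirror's handle (45 mm long), 90 mm along mirror +y from the head's centre, near the centre of mass
- cradle: fixed wooden cradle of the mirror: base 70 x 150 x 10 mm below the handle, two posts 12 mm thick, 36 wide, 48 and 150 mm along +y, top 62 mm above the table, with notches 20 wide, 9 deep, open upward. Origin on the table below the mirror head's centre at the start, same yaw as the mirror
- station: fixed grey plate 380 x 250 x 6 mm with yellow disc, bench camera and die blocks. Origin on the table under the disc's centre; +x points to the camera (black, 50 x 50 x 45, 317 mm out, top 133 mm above the table), which looks along -x. Die blocks park 170 mm from the origin, 20, 54 and 88 degrees clockwise (from above) from +x, marks facing away from the camera, towards the disc's side
- spot (a point): centre of the flat yellow disc, 50 mm across, on the station plate (6 mm above the table): the mirror head is to be held straight above it
- lens (a point): front of the bench camera's lens, 110 mm above the table, 280 mm from the axis of the yellow disc. Red mark and lens lie at the same height
- red_mark (a point): centre of the red mark on the red-marked die block, 110 mm above the table; the die blocks swap places between runs
- die_red: loose steel die block with a round red wear mark (30 mm across) on the 40 mm wide face towards its own -x, 104 mm above its underside, and its top painted in the same colour; foot 42 x 52 x 18, post 28 x 40 up to 130 tall; stands on the station plate. Origin: centre of its underside, z up
- die_blue: loose steel die block with a round blue wear mark (30 mm across) on the 40 mm wide face towards its own -x, 104 mm above its underside, and its top painted in the same colour; foot 42 x 52 x 18, post 28 x 40 up to 130 tall; stands on the station plate. Origin: centre of its underside, z up
- die_white: loose steel die block with a round white wear mark (30 mm across) on the 40 mm wide face towards its own -x, 104 mm above its underside, and its top painted in the same colour; foot 42 x 52 x 18, post 28 x 40 up to 130 tall; stands on the station plate. Origin: centre of its underside, z up
- cone_blue: loose bystander: thread cone wound with dark blue, 60 mm wide at the foot, 115 tall. Origin at its underside, on the table
- cone_yellow: loose bystander: thread cone in yellow, 60 mm wide at the foot, 115 tall. Origin at its underside, on the table
- glue: loose bystander: white jar with a red cap, 56 mm across, 130 tall. Origin at its underside, on the table
- mallet: loose bystander: rubber-headed mallet lying down; head 50 x 85 x 48 (x, y, z) about 20 mm from the origin towards its -x, wooden handle 22 thick along its -x to 190 mm. Origin at its underside, on the table
- rivet_tin: loose bystander: open aluminium tin, 84 mm across, 40 tall. Origin at its underside, on the table
There are look-alikes about, which are no part of the job. What is shaped like the mirror but pink is not meant. What is shaped like the cradle but turquoise is not meant.

How it is judged:
On the way:
1. the mirror is lifted clear of its cradle in the gripper (height (world z) of mirror above 0.08 m and contact force between the fingers and mirror above 0.5 N), for 0.2 s.
At the end, for the whole second after the job is handed in: gripper holds the mirror still, touching no station, cradle or die; head within 20 mm of the yellow disc in plan and of lens height; glass upright within 0.13 rad, facing camera and mark, its normal within 0.13 rad of halving the angle lens - disc centre - red mark (horizontal distance between mirror and spot below 0.02 m and height (world z) of mirror between 0.09 and 0.13 m and angle between mirror's own x axis and vertical between 1.4408 and 1.7008 rad and x of lens in the frame of mirror above 0.1 m and y of lens in the frame of mirror above 0 m and x of red_mark in the frame of mirror above 0.05 m and ((horizontal distance between red_mark and lens between 0.106495 and 0.176495 m and angle between the x axis of mirror and the x axis of station, either way round between 0.0320532 and 0.292053 rad) or (horizontal distance between red_mark and lens between 0.196574 and 0.266574 m and angle between the x axis of mirror and the x axis of station, either way round between 0.356904 and 0.616904 rad) or (horizontal distance between red_mark and lens between 0.293655 and 0.363655 m and angle between the x axis of mirror and the x axis of station, either way round between 0.675086 and 0.935086 rad)) and contact force between the fingers and mirror above 0.5 N and contact force between mirror and station below 0.2 N and contact force between mirror and cradle below 0.2 N and contact force between mirror and die_red below 0.2 N and contact force between mirror and die_blue below 0.2 N and contact force between mirror and die_white below 0.2 N and linear speed of mirror below 0.03 m/s and angular speed of mirror below 0.15 rad/s); the arm keeps its last pose, push and grip.
It fails at once if a die block or a bystander is displaced by more than 20 mm or a die block tipped over (distance of any of die_red, die_blue, die_white, cone_blue, cone_yellow, glue, mallet, rivet_tin from where it was at the start of the episode above 0.02 m or angle between any of die_red, die_blue, die_white's own z axis and vertical above 0.5 rad).
It also fails if it takes over 38 s, if anything falls off the work surface, if the arm or the gripper's body presses on something with over 40 N, if the wrist force passes 120 N, or if a joint passes its speed limit or range.

### The arm

A 7-joint arm with a two-finger parallel gripper is mounted at the origin on the work surface. World frame = base frame: x ahead of the robot, y to its left, z up, the work surface at z = 0. Lengths are in m, angles in rad, forces in N, time in s.
With the tool pointing down it reaches from about 0.4 to 0.85 m from the base axis. Payload 4.4 kg.
Tool frame: the origin (TCP) lies at the very end of the fingers, on their centre line; the grasp point (between the pads) lies manip.grip_point_offset behind it (manip.grip_point_offset is the distance from the TCP to the grasp point, in m); z points along the fingers, y is the line along which they close (so a half turn about z gives the same grasp; the last joint's range is limited). The gripper opens to 94 mm and grips with 3 to 60 N. Pads are 16 mm wide; open, the fingers measure 119 mm over their backs; the gripper's body (75 mm by 177 mm) begins 78 mm behind the grasp point.
Start: joints at [-1.356, 0.628, 0.038, 1.517, -0.027, 0.996, -0.02], TCP at [0.18, 0.625, 0.205] pointing down, gripper open.
Joint ranges: [-3.06, 3.06], [-0.37, 2.12], [-1.25, 1.32], [0.18, 2.47], [-1.1, 4.24], [0.23, 1.98], [-2.94, 2.94]. Speed limits (rad/s): [2.57, 2.57, 3.14, 3.14, 3.14, 3.14, 3.14].

### API

Orientations are given as [roll, pitch, yaw] about the fixed x, y, z axes, in that order (R = Rz(yaw) Ry(pitch) Rx(roll)).
In Python, from rig import manip gives the robot as it stands. Calls block until the motion is done:
- manip.goto(position, orientation): joint-space move of the TCP to a pose.
- manip.move_l(position, rate=0.15, rot=None): straight line of the TCP; rot=None keeps the orientation; rate is the mean speed in m/s.
- manip.set_joints(angles): joint-space move.
- manip.gripper_to(opening, effort=None): opening from 0.0 (shut) to 1.0 (fully open); effort is the grip in N (None keeps the last); returns when the fingers have stopped.
- manip.pause(seconds).
- manip.solve_ik(position, orientation): joint angles nearest the present ones, or None.
- manip.snapshot(name): name is "side" or "top"; returns a dict with "color" (420x560x3 uint8, red, green, blue), "vertical_fov" (degrees; the focal length in pixels is half the picture's height over the tangent of half this angle, whatever the lens; pixels are square), "cx", "cy" (the principal point, pixels), "rvec" (rotation vector, rad) and "tvec" (3), from world to camera coordinates, as OpenCV has them. Camera axes: x right, y down, z forward; pixel columns grow to the right and rows downward; lengths in m; the calibration is good to about 2 mm. A picture is of the moment at which its call begins. There is no depth.
A pose or a line that the arm cannot do raises manip.Unreachable and nothing moves.
- manip.sign_off(): hands the job in; it is judged then, once.
Trained networks look in a picture, given as the dict that the camera call returned (one of the last four; its "shot" number tells which), for a name from the list of things; names that differ only in an ending like _2 or _b are one class to them, and where a whole thing is asked for, a point or a joint stands for the part that bears it (a point fixed in the world has none). Each returns a list of dicts, best first, with "score" (0 to 1); they miss things now and then, are a little off and sometimes report something else, mostly with a low value. They report only what shows in the picture. A call takes as long as a camera call. They do not tell look-alikes from the thing itself.
- manip.find_in(picture, thing): "position" ([column, row] in pixels, amid what is visible of it).
- manip.trace(picture, thing): "region" (420x560 bool, what is visible of it) and "position" ([column, row] in pixels, amid what is visible of it).
Readings, each from a call of its own:
- manip.current_time(): time.
- manip.current_joint_pos(): joint angles.
- manip.current_joint_vel(): joint speeds.
- manip.current_joint_torque(): joint torques, N m.
- manip.current_eef_pos(): TCP position.
- manip.current_eef_rot(): TCP orientation.
- manip.current_contact_force(): force on the tool from outside, world axes, zero at the start.
- manip.current_moment(): the same for the moment, N m.
- manip.current_width(): opening from 0.0 (shut) to 1.0 (fully open).
- manip.current_finger_force(): force on a finger pad.
Only numpy, scipy, OpenCV 4.12 (cv2) and the standard library are available. Lean on these libraries where they do the work, as an engineer would, in place of code of your own. Each camera call takes 0.05 s, during which the arm holds its last target. There are 200 camera calls.

## Working session

There is one attempt and no reset: what is moved stays moved. The work goes in short steps, each a Python script; the robot and the scene stay as the last script left them, time stands still between calls to the robot, and variables do not carry over. Pictures are saved under pics/ and viewed, at most 10 in all, crops included, and the job is handed in when it is done.

```bash
ls; mkdir -p pics; cat > h.py <<'E'
import numpy as np, cv2
from rig import manip
def cam(p):
    f=p["color"].shape[0]/2/np.tan(np.radians(p["vertical_fov"])/2)
    K=np.array([[f,0,p["cx"]],[0,f,p["cy"]],[0,0,1]]); R=cv2.Rodrigues(np.array(p["rvec"],float))[0]
    return K,R,np.array(p["tvec"],float)
def ray(p,px,z):
    K,R,t=cam(p); d=R.T@np.linalg.inv(K)@np.array([px[0],px[1],1.]); c=-R.T@t
    return c+d*(z-c[2])/d[2]
def proj(p,X):
    K,R,t=cam(p); q=K@(R@np.array(X,float)+t); return q[:2]/q[2]
def save(p,n,crop=None,s=1):
    im=p["color"][...,::-1]
    if crop: im=im[crop[1]:crop[3],crop[0]:crop[2]]
    cv2.imwrite("pics/"+n,cv2.resize(im,None,fx=s,fy=s,interpolation=cv2.INTER_CUBIC))
E
python3 - <<'E'
from h import *
for n in("top","side"):
    p=manip.snapshot(n); save(p,n+".png",s=1.4)
    K,R,t=cam(p); print(n,-R.T@t,K[0,0])
    for k in "mirror mirror_grip cradle spot station lens die_red die_blue die_white red_mark".split():
        print(k,[(np.round(d["position"]).tolist(),round(d["score"],2)) for d in manip.find_in(p,k)][:4])
E
```

```text
pics
top [0.39880696 0.01844307 1.35424482] 470.0910643270474
mirror [([222.0, 293.0], 0.8), ([160.0, 207.0], 0.65)]
mirror_grip [([219.0, 294.0], 0.77)]
cradle [([168.0, 211.0], 0.67), ([330.0, 259.0], 0.6)]
spot [([322.0, 140.0], 0.86)]
station [([325.0, 144.0], 0.61)]
lens [([320.0, 141.0], 0.71)]
die_red [([349.0, 134.0], 0.9), ([314.0, 139.0], 0.58)]
die_blue [([314.0, 141.0], 0.7)]
die_white [([388.0, 143.0], 0.77)]
red_mark [([351.0, 136.0], 0.88)]
side [-0.03383243 -1.1268835   1.44398042] 516.5738141800812
mirror [([212.0, 218.0], 0.8), ([257.0, 172.0], 0.67)]
mirror_grip [([212.0, 215.0], 0.91), ([254.0, 170.0], 0.78), ([341.0, 239.0], 0.23)]
cradle [([269.0, 272.0], 0.64), ([250.0, 176.0], 0.58)]
spot [([340.0, 241.0], 0.9)]
station [([342.0, 240.0], 0.91)]
lens [([342.0, 241.0], 0.76)]
die_red [([360.0, 236.0], 0.77)]
die_blue [([341.0, 222.0], 0.77)]
die_white [([366.0, 259.0], 0.78)]
red_mark [([359.0, 237.0], 0.74), ([257.0, 136.0], 0.44), ([342.0, 241.0], 0.23)]
```

View pics/top.png

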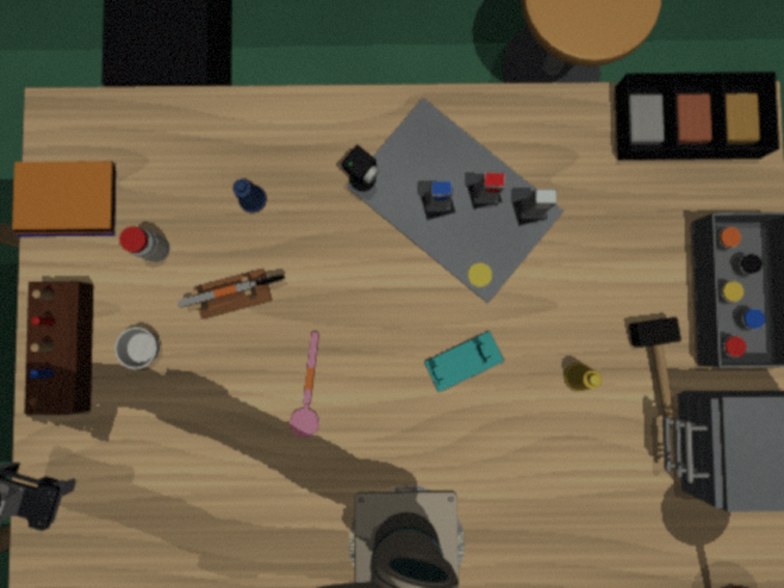

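View pics/side.png

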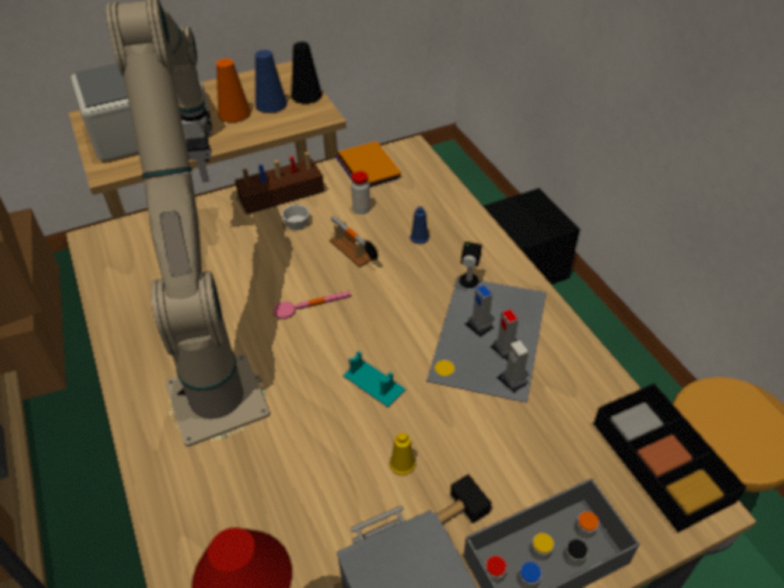

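The mirror wanted is the steel one in the brown cradle: in the top picture (full-scale pixels) its head is near (196,198) and its handle end near (130,216). Two things could be taken for it or its cradle: the pink mirror at (222,293) and the turquoise cradle at (330,259). The dies run blue, red, white clockwise, so red is in the middle (54°). Next I measure and take a close crop.

```bash
python3 - <<'E'
from h import *
p=manip.snapshot("top"); s=manip.snapshot("side")
sp=[ray(q,manip.find_in(q,"spot")[0]["position"],.006) for q in(p,s)]; print("spot",sp)
for k in("red","blue","white"):
    c=p["color"].astype(int)
tops={}
hsv=cv2.cvtColor(p["color"],cv2.COLOR_RGB2HSV)
def blob(img,m,c,r=12):
    w=np.zeros(m.shape,np.uint8); cv2.circle(w,c,r,1,-1); ys,xs=np.nonzero((m>0)&(w>0)); return np.array([xs.mean(),ys.mean()]),np.c_[xs,ys]
R=blob(p,((hsv[...,0]<8)|(hsv[...,0]>172))&(hsv[...,1]>150)&(hsv[...,2]>80),(353,129))[0]
B=blob(p,(abs(hsv[...,0].astype(int)-115)<12)&(hsv[...,1]>120)&(hsv[...,2]>80),(315,134))[0]
W=blob(p,(hsv[...,1]<60)&(hsv[...,2]>140),(390,140))[0]
Y=blob(p,(abs(hsv[...,0].astype(int)-28)<5)&(hsv[...,1]>150),(343,196),16)[0]
O=ray(p,Y,.006); print("Y",O)
for n,q,a in(("B",B,20),("R",R,54),("W",W,88)):
    X=ray(p,q,.136); d=X-O; print(n,q,X,np.hypot(*d[:2]),"station yaw",np.degrees(np.arctan2(d[1],d[0]))+a)
for t in manip.trace(p,"mirror"):
    if abs(t["position"][0]-160)>20: continue
    m=t["region"]; ys,xs=np.nonzero(m); k=xs<190
    P=np.array([ray(p,(x,y),.064)[:2] for x,y in zip(xs[k],ys[k])]); vx,vy,x0,y0=cv2.fitLine(P.astype(np.float32),cv2.DIST_HUBER,0,.01,.01).ravel()
    print("mirror y dir",np.degrees(np.arctan2(vy,vx)),x0,y0,"ends",ray(p,(xs.min(),ys[xs.argmin()]),.06),ray(p,(xs.max(),ys[xs.argmax()]),.06))
om,op=blob(p,(hsv[...,0]>4)&(hsv[...,0]<13)&(hsv[...,1]>195)&(hsv[...,2]>130),(160,208),22)
G=ray(p,om,.067); print("orange",om,len(op),G, cv2.minAreaRect(op.astype(np.float32)))
t=min(manip.trace(s,"mirror"),key=lambda t:np.hypot(*(np.array(t["position"])-(254,172)))); print(manip.find_in(s,"mirror_grip")[:2], [ray(s,d["position"],.064) for d in manip.find_in(s,"mirror_grip")[:2]])
print("gpo",manip.grip_point_offset,manip.current_eef_rot(),manip.current_time())
a=cv2.resize(p["color"][170:245,110:230],None,fx=5,fy=5,interpolation=2);b=cv2.resize(s["color"][140:215,200:320],None,fx=5,fy=5,interpolation=2)
cv2.imwrite("pics/crop.png",cv2.resize(np.vstack([a,b]),None,fx=.8,fy=.8)[...,::-1])
E
```

```text
spot [array([ 0.69488955, -0.10378415,  0.006     ]), array([ 0.66719674, -0.09517253,  0.006     ])]
Y [ 0.54249816 -0.15767298  0.006     ]
B [314.85087719 133.96491228] [ 0.69277539 -0.07154463  0.136     ] 0.17320894460541192 station yaw 49.818304881059156
R [352.88034188 127.95726496] [ 0.70772541 -0.17188823  0.136     ] 0.16583762455033477 station yaw 49.08269208850499
W [390.25925926 139.57407407] [ 0.67565153 -0.26940102  0.136     ] 0.17381879362864078 station yaw 48.00022859558741
mirror y dir -75.6998 0.5054569 0.36122468 ends [0.49260755 0.44488639 0.06      ] [0.53752608 0.2379094  0.06      ]
orange [nan nan] 0 [nan nan nan] ((0.0, 0.0), (0.0, 0.0), 0.0)
[{'position': [257.7, 171.3], 'score': 0.6}, {'position': [211.2, 218.4], 'score': 0.6}] [array([0.51641447, 0.3101659 , 0.064     ]), array([0.26249152, 0.14821032, 0.064     ])]
gpo 0.0188 [ 3.14152501e+00 -4.63389648e-05  2.86075302e+00] 1.5<stdin>:9: RuntimeWarning: Mean of empty slice.
  ret = ret.dtype.type(ret / rcount)
```

View pics/crop.png

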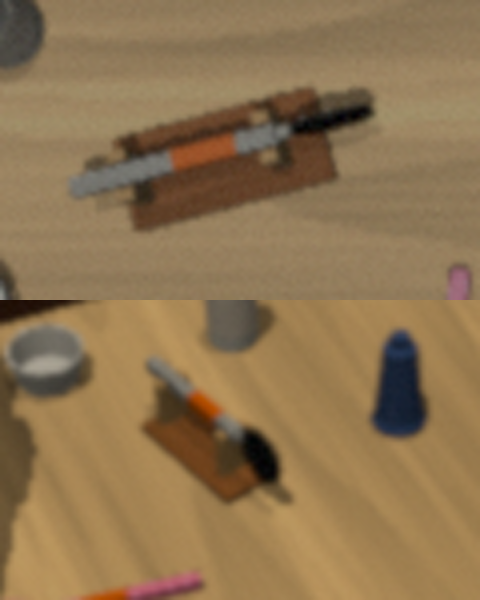

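The crop shows the right mirror: steel handle and orange zone, with its centre at about (160.8,208) in the top picture. It sits in the brown cradle with its black back towards the side camera, so the glass faces about +x at a yaw of about 14°. The network's spot hits were really the whole station. I use the yellow blob instead, since the die distances from it (173, 166 and 174 mm against 170) agree. Now I pick it up.

```bash
python3 - <<'E'
from h import *
p=manip.snapshot("top"); s=manip.snapshot("side")
hs=cv2.cvtColor(s["color"],cv2.COLOR_RGB2HSV); w=np.zeros(hs.shape[:2],bool); w[250:276,300:335]=1
ys,xs=np.nonzero(w&(abs(hs[...,0].astype(int)-28)<5)&(hs[...,1]>150)); print("spot side",len(xs),ray(s,(xs.mean(),ys.mean()),.006))
G=ray(p,(160.75,208),.067); G2=ray(s,(200+203/4,140+(405-300)/4),.064); print(G,G2)
g=manip.grip_point_offset
S=np.array([.5425,-.1577]); yf=np.radians(22.); F=S+.09*np.array([-np.sin(yf),np.cos(yf)])
ya=np.radians(104.3)
for o in(0,np.pi):
    print(o,manip.solve_ik([G[0],G[1],.06-g],[np.pi,0,ya-o]),manip.solve_ik([F[0],F[1],.11-g],[np.pi,0,yf+np.pi/2-o]))
r=[np.pi,0,ya]
manip.gripper_to(1.0)
manip.goto([G[0],G[1],.16],r)
p=manip.snapshot("side"); save(p,"above.png",(180,100,320,240),4)
print(manip.current_time())
E
```

```text
spot side 59 [ 0.53897799 -0.15739263  0.006     ]
[0.50762596 0.35003585 0.067     ] [0.50314145 0.35021672 0.064     ]
0 [-0.76244728  0.79907861  0.18637569  1.74530311 -0.23106396  0.61861247
 -0.19274622] [-0.04928879  0.61692343  0.20782253  2.00431423 -0.2332618   0.54264495
  0.70573013]
3.141592653589793 [-0.35595676  0.83637251 -0.48921562  1.73242005  0.56027178  0.71596454
  2.25045987] [-0.55608229  0.93458259  1.14212579  2.01753381 -1.07953095  0.97856168
 -1.59195316]
3.45
```

View pics/above.png

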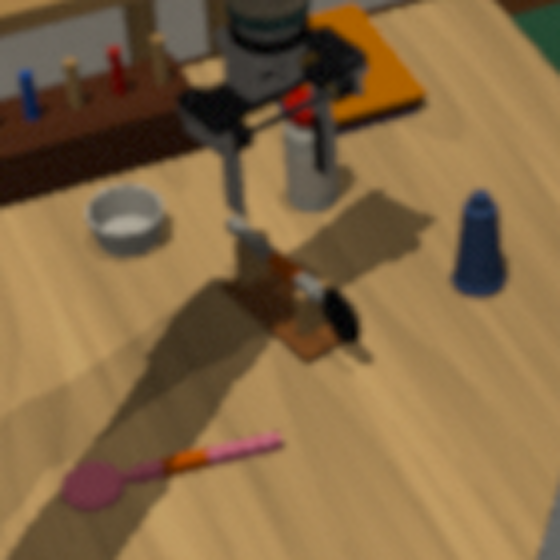

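The fingers straddle the handle over the orange zone, so I go down, grip and lift.

```bash
python3 - <<'E'
from h import *
g=manip.grip_point_offset; r=[np.pi,0,np.radians(104.3)]
manip.move_l([.5055,.350,.06-g],rate=.12,rot=r)
manip.gripper_to(.0,effort=20)
print(manip.current_width()*94,manip.current_finger_force(),manip.current_contact_force())
manip.move_l([.5055,.350,.17-g],rate=.12)
manip.pause(.2)
print(manip.current_width()*94,manip.current_finger_force(),manip.current_contact_force(),manip.current_eef_pos(),manip.current_time())
yf=np.radians(22.); F=np.array([.541,-.1575])+.09*np.array([-np.sin(yf),np.cos(yf)])
manip.move_l([F[0],F[1],.17-g],rate=.18,rot=[np.pi,0,yf+np.pi/2])
manip.move_l([F[0],F[1],.11-g],rate=.12)
manip.pause(.3)
print(manip.current_eef_pos(),manip.current_eef_rot(),manip.current_time())
t=manip.snapshot("top"); s=manip.snapshot("side")
a=cv2.resize(t["color"][80:240,230:430],None,fx=3,fy=3,interpolation=2);b=cv2.resize(s["color"][150:310,240:440],None,fx=3,fy=3,interpolation=2)
cv2.imwrite("pics/at.png",cv2.resize(np.vstack([a,b]),None,fx=.62,fy=.62)[...,::-1])
H=[.541,-.1575]
print([proj(s,[*H,z]) for z in(.08,.11,.14)],[proj(t,[*H,z]) for z in(.08,.11,.14)])
for q in(t,s): print([(d["position"],d["score"]) for d in manip.find_in(q,"mirror")])
E
```

```text
13.586826926978803 19.996156096458435 [ 1.45664259  0.1928175  -0.78862579]
13.76052705481305 19.996074736118317 [ 0.69011216 -0.59069993 -1.34512291] [0.50511829 0.34970503 0.15040727] 7.0583
[ 0.50769369 -0.07408165  0.09177565] [3.14055999e+00 5.12887438e-04 1.95477770e+00] 10.5167
[array([318.24227886, 248.64346567]), array([318.60306875, 242.96163132]), array([318.97294857, 237.13664592])] [array([345.83359272, 193.39665154]), array([347.3637669 , 192.12916451]), array([348.96891694, 190.79957282])]
[([218.8, 295.5], 0.94), ([290.1, 214.9], 0.4), ([316.0, 126.8], 0.26)]
[([214.0, 219.1], 0.81), ([319.4, 241.1], 0.56)]
```

View pics/at.png

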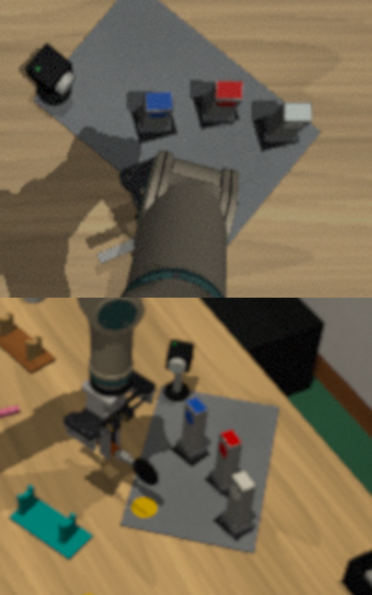

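The side picture shows the mirror head at about (319,243), against an expected (318.6,243.0) for a head over the disc at 110 mm. Nothing is touched, and the red die is the middle one, so the 22° yaw halves the angle. I hand it in.

```bash
python3 - <<'E'
from h import *
print(manip.current_finger_force(),manip.current_contact_force(),manip.current_time()); print(manip.sign_off())
E
```

```text
19.996124804019928 [ 0.01971977 -0.13660055 -1.20871221] 10.7167
the job is handed in; nothing more can be done
None
```

I handed the job in at 10.7 s: the mirror is held in the gripper over the yellow disc at lens height, its glass turned to halve the lens–disc–red mark angle, and the last pictures showed it touching nothing. The judge's verdict was not shown.

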